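# Hold the cutting die ready over its outline

### The job

Pick up the red-handled steel cutting die from its cork pad, carry it over the rack of thread spools, and bring it over the card marked with the matching long rectangle (not the one with the circle). Finish while still holding it in the air there: upright, centred on and lined up with the outline, its cutting edge about 10 mm above the card, not put down and not let go. The die must not touch the rack, either card or the board at any time, and the thread cone, tin, brass weight and hammer stay where they are.

Things in the scene. Friction and masses are not known exactly. Their poses are not given: they have to be found in the camera images.
- die: Loose hand cutting die, about 0.32 kg (hidden variation), standing upright on the cork pad. Steel hollow head 63 x 33 mm (own x by y), 36 mm high, walls 4 mm, open below; on it a red handle 34 mm (x) by 22 mm (y), from 36 to 116 mm above the cutting edge, and a steel cap 30 x 18 mm up to 124 mm. Origin: centre of the lower cutting edge; x along the long side, z up.
- die_grip (a point): Point on the die's axis in the red handle, 85 mm above the cutting edge; a good height to grip, across the 22 mm (own y) faces. Axes as the die's.
- pad: Fixed cork pad 110 x 90 mm, 6 mm thick, under the die at the start. Origin: centre of its underside.
- rack: Fixed thread rack: wooden base 360 mm (own x) by 60 mm (own y), 14 mm thick, with a row of five upright thread spools 48 mm across, 100 mm to their tops, on pins whose tips reach 120 mm above the table. It stands between the die and the board. Origin: centre of the base's underside.
- board: Fixed wooden board 360 mm (own x) by 200 mm (own y), 18 mm thick, lying on the table, with both cards on it. Origin: centre of its underside.
- slot_card: Fixed tan card 120 x 110 mm (own x by y), 3 mm thick, lying on the board; a dark blue outline of a rectangle, 68 x 38 mm over its 5 mm lines, long side along own x, is drawn at its centre (it matches the die either way round). Origin: centre of its underside.
- slot_card_mark (a point): Centre of the rectangle outline, on the upper face of that card (21 mm above the table). Axes as the card's.
- round_card: The other card, same size and height, with a dark blue circle, 50 mm across: not the target, do not touch. The two cards may be in either place. Origin: centre of its underside.
- cone: Bystander: green cone of thread, 64 mm across, 112 mm high. Origin: centre of its underside.
- tin: Bystander: closed dark steel tin, 70 mm across, 55 mm high. Origin: centre of its underside.
- weight: Bystander: brass pattern weight, 52 mm across, 30 mm high. Origin: centre of its underside.
- hammer: Bystander: hammer 260 mm long lying on the table, handle towards its own -x. Origin: under its middle.

How it is judged (in metres and radians):
On the way, in this order (a step that is already met when the one before it is completed fails the run):
1. the die is held by the gripper, clear of the pad (cutting edge over 50 mm up) (height (world z) of die above 0.05 m and contact force between die and the fingers above 1 N and contact force between die and pad below 0.1 N), for 0.1 s.
2. the die is carried over the thread rack, above its pin tips (height (world z) of die above 0.12 m and x of die in the frame of rack between -0.2 and 0.2 m and y of die in the frame of rack between -0.045 and 0.045 m), for 0.04 s.
At the end, for the whole second after the job is handed in: The die is held still by the gripper and touches nothing else; its cutting edge is 3 to 20 mm above the card with the rectangle, its centre within 7 mm (horizontally) of the outline's centre, its long side within 0.15 rad of the outline's, and it is upright within 0.10 rad (z of die in the frame of slot_card_mark between 0.003 and 0.02 m and horizontal distance between die and slot_card_mark below 0.007 m and angle between the x axis of die and the x axis of slot_card_mark, either way round below 0.15 rad and angle between die's own z axis and vertical below 0.1 rad and contact force between die and the fingers above 1 N and linear speed of die below 0.02 m/s and contact force between die and rack below 0.1 N and contact force between die and slot_card below 0.1 N and contact force between die and round_card below 0.1 N and contact force between die and board below 0.1 N and contact force between die and cone below 0.1 N and contact force between die and tin below 0.1 N and contact force between die and weight below 0.1 N and contact force between die and hammer below 0.1 N and contact force between die and pad below 0.1 N); the arm keeps its last pose, push and grip.
It fails at once if the die touches the rack, a card or the board (contact force between die and rack above 0.3 N or contact force between die and slot_card above 0.3 N or contact force between die and round_card above 0.3 N or contact force between die and board above 0.3 N).
It fails at once if a bystander (cone, tin, weight, hammer) is moved more than 15 mm (distance of any of cone, tin, weight, hammer from where it was at the start of the episode above 0.015 m).
It also fails if it takes over 42 s, if anything falls off the work surface, if the arm or the gripper's body presses on something with over 40 N, if the wrist force passes 120 N, or if a joint passes its speed limit or range.

### The arm

A 6-joint arm with a two-finger parallel gripper is mounted at the origin on the work surface. World frame = base frame: x ahead of the robot, y to its left, z up, the work surface at z = 0. Lengths are in mm, angles in rad, forces in N, time in s.
With the tool pointing down it reaches from about 300 to 775 mm from the base axis. Payload 14.6 kg.
Tool frame: the origin (TCP) lies at the very end of the fingers, on their centre line; the grasp point (between the pads) lies 19 mm behind it; z points along the fingers, y is the line along which they close (so a half turn about z gives the same grasp; the last joint's range is limited). The gripper opens to 94 mm and grips with 3 to 60 N. Pads are 16 mm wide; open, the fingers measure 119 mm over their backs; the gripper's body (75 mm by 177 mm) begins 78 mm behind the grasp point.
Start: joints at [1.28, 0.3, 1.521, -0, 1.321, -0.067], TCP at [122.063, 536.274, 205.446] pointing down, gripper open.
Joint ranges: [-3.03, 3.03], [-0.79, 2.21], [0.23, 2.52], [-1.04, 4.18], [0, 3.07], [-2.55, 2.55]. Speed limits (rad/s): [2.22, 2.22, 2.57, 3.14, 3.14, 3.14].

### API

Orientations are given as [roll, pitch, yaw] about the fixed x, y, z axes, in that order (R = Rz(yaw) Ry(pitch) Rx(roll)).
In Python, from cell import manip gives the robot as it stands.
- The arm moves only by the tool servo_tool, never from a script. Its argument "motion" is a list that holds one entry, the list of rows, each a list of 7 numbers: the shift along the world's x, y, z as a fraction of full scale, then the turn, a rotation vector about the world's x, y, z as a fraction of full scale, then the closure, from 0 (fully open) to 1 (shut). In form: [[[x, y, z, rx, ry, rz, gripper], ...]]. A call has 1 to 10 rows; each row is the pose to reach, as a shift and turn from the pose commanded when the call began, turning the shorter way round; what a row does not reach only later rows make up. Full scale, the value 1, is 0.5 m for a shift and pi rad for a turn. A row lasts 1/10 s, in which the tool goes at most 50 mm and 8.59 degrees, less where a joint would pass 70% of its speed; a pose out of reach is approached as far as the arm can. A call with a number of a shift or a turn outside -1 to 1 is refused whole. A call with a gripper value outside its range is refused whole. The fingers move at their own pace and stop on an object; "newtons" is the grip in N (left out, the last holds). Time passes only in rows, so rows that repeat a pose let the fingers close. It gives the time, the measured TCP pose, the force, the opening and the grip force at its end, in the units of the state.
- manip.read_state(): the state, without advancing time (a new reading comes with each control period).
- manip.camera(name): name is "side" or "top" or "wrist"; returns a dict with "frame" (384x512x3 uint8, red, green, blue), "range_z" (384x512 float32, mm along the optical axis (not along the pixel's ray), 0 where there is no reading), "vfov" (degrees; the focal length in pixels is half the picture's height over the tangent of half this angle, whatever the lens; pixels are square), "cx", "cy" (the principal point, pixels), "cam_to_world" (4x4, takes a point from camera to world coordinates). Camera axes: x right, y down, z forward; pixel columns grow to the right and rows downward; lengths in mm; the calibration is good to about 2 mm. A picture is of the moment at which its call begins.
- manip.sign_off(): hands the job in; it is judged then, once.
The state is a dict: "clock": time; "joints": joint angles; "qd": joint speeds; "effort": joint torques, N m; "eef_pos": TCP position; "eef_rot": TCP orientation; "wrist_force": force on the tool from outside, world axes, zero at the start; "moment": the same for the moment, N m; "finger_gap": finger opening in mm; "finger_force": force on a finger pad.
Only numpy, scipy, OpenCV 4.12 (cv2) and the standard library are available. Lean on these libraries where they do the work, as an engineer would, in place of code of your own. Each camera call takes 0.05 s, during which the arm holds its last target. There are 200 camera calls.

## Working session

There is one attempt and no reset: what is moved stays moved. The work goes in short steps, Python scripts to look and compute and a tool call to move; the robot and the scene stay as the last step left them, time stands still between calls to the robot, and variables do not carry over. Pictures are saved under pics/ and viewed, at most 10 in all, crops included, and the job is handed in when it is done.

Besides the shell and the picture viewer there is one more tool, called in YAML: its name, and indented under it one key for each argument. servo_tool: Moves the arm, as the interface text tells. Its arguments: {"type":"object","properties":{"motion":{"type":"array"},"newtons":{"type":"number"}},"required":["motion"]}

```bash
mkdir -p pics; cat > h.py <<'E'
import numpy as np, cv2
from cell import manip
def cam(n):
    c=manip.camera(n); c['f']=c['frame'].shape[0]/2/np.tan(np.radians(c['vfov'])/2); return c
def cloud(c):
    z=c['range_z'].astype(float); v,u=np.indices(z.shape); T=np.array(c['cam_to_world'])
    p=np.stack([(u-c['cx'])/c['f']*z,(v-c['cy'])/c['f']*z,z],-1)
    w=p@T[:3,:3].T+T[:3,3]; w[z<=0]=np.nan; return w
def ray(c,uv,h):
    T=np.array(c['cam_to_world']); uv=np.atleast_2d(uv).astype(float)
    d=np.c_[(uv[:,0]-c['cx'])/c['f'],(uv[:,1]-c['cy'])/c['f'],np.ones(len(uv))]@T[:3,:3].T
    return T[:3,3]+d*((h-T[2,3])/d[:,2])[:,None]
def save(c,n): cv2.imwrite('pics/'+n,c['frame'][:,:,::-1])
E
python3 - <<'E'
from h import *
for n in('top','side'):
    c=cam(n); save(c,n+'0.png'); print(n,c['vfov'],np.round(c['cam_to_world'],3).tolist())
    np.savez(n+'0.npz',**c)
s=manip.read_state(); print(s)
E
```

```text
top 45.60611246681956 [[-0.028, -0.98, 0.196, 308.536], [-0.999, 0.032, 0.016, -17.46], [-0.022, -0.196, -0.98, 1623.772], [0.0, 0.0, 0.0, 1.0]]
side 42.641543363451056 [[-0.972, -0.174, 0.156, 368.363], [-0.234, 0.685, -0.69, 1086.179], [0.013, -0.708, -0.706, 1194.332], [0.0, 0.0, 0.0, 1.0]]
{'clock': 0.1, 'joints': array([ 1.28039659e+00,  3.00397762e-01,  1.52151577e+00,  1.67253256e-05,
        1.32066004e+00, -6.65939518e-02]), 'qd': array([ 0.00101291, -0.00079505,  0.00033393,  0.00060118,  0.00042089,
       -0.00100159]), 'effort': array([ 2.58354747e-03, -5.32646334e+01, -3.53283906e+01,  7.09332456e-02,
        2.34963780e-02, -1.17168256e-04]), 'eef_pos': array([121.99936099, 536.06942726, 204.95417456]), 'eef_rot': array([-3.14061499e+00, -8.14395878e-05,  2.91778268e+00]), 'wrist_force': array([-0.08690524, -1.25223945, -0.04003941]), 'moment': array([ 0.01807941, -0.0106904 , -0.03746456]), 'finger_force': 0.0, 'finger_gap': 93.74019326100293}
```

View pics/top0.png

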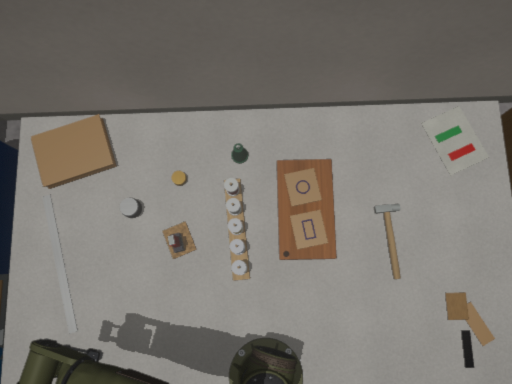

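View pics/side0.png

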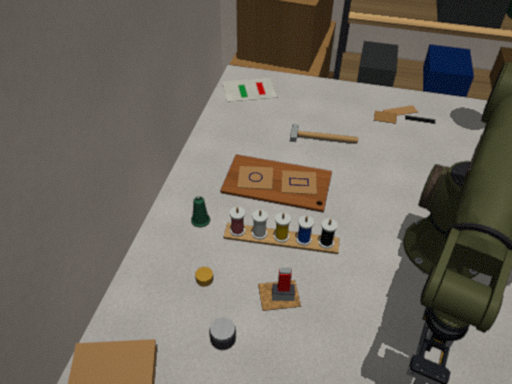

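Top view: the die is at about (177,242) on its pad, the rack runs along column ~236, and the rectangle card is at (309,229), with the circle card at (303,187). The cone is at (239,153), the brass weight at (179,178), the tin at (130,208) and the hammer at (392,240). The side view agrees: the red handle is at (285,282) and the rectangle at (299,182).

```bash
python3 - <<'E'
from h import *
C={n:dict(np.load(n+'0.npz')) for n in('top','side')}
def rect(p):
    r=cv2.minAreaRect(p[:,:2].astype(np.float32)); b=cv2.boxPoints(r); e=[b[1]-b[0],b[2]-b[1]]; l=max(e,key=np.linalg.norm)
    return np.round(r[0],1),np.round(sorted(r[1]),1),round(float(np.arctan2(l[1],l[0])%np.pi),3)
for n,c in C.items():
    c={k:(v.item() if v.ndim==0 else v) for k,v in c.items()}
    w=cloud(c); f=c['frame'].astype(int); hsv=cv2.cvtColor(c['frame'],cv2.COLOR_RGB2HSV)
    x0,x1,y0,y1=(285,330,205,255) if n=='top' else (278,320,168,196)
    m=np.zeros(f.shape[:2],bool); m[y0:y1,x0:x1]=True
    g=m&(f[...,2]>f[...,0]+5)
    v,u=np.nonzero(g); print(n,'mark',len(u),rect(ray(c,np.c_[u,v],21)))
    # die
    near=(abs(w[...,0]-np.nanmedian(w[...,0][236:246,170:184] if n=='top' else w[...,0][275:300,275:295]))<70)&(abs(w[...,1]-np.nanmedian(w[...,1][236:246,170:184] if n=='top' else w[...,1][275:300,275:295]))<70)
    for lo,hi in((30,45),(50,115),(118,135),(20,140)):
        q=near&(w[...,2]>lo)&(w[...,2]<hi)
        if q.sum()>3: print(lo,hi,q.sum(),rect(w[q]),w[q].max(0).round())
    red=near&(f[...,0]>2*f[...,1])&(f[...,0]>60); print('red',red.sum(),rect(w[red]) if red.sum()>3 else '')
    if n=='top': rk=w[175:285,222:252].reshape(-1,3)
    else: rk=w[200:255,220:345].reshape(-1,3)
    rk=rk[(rk[:,2]>60)]; print('rack',rect(rk),rk[:,2].max())
a=C['top']['frame'][205:275,150:340]; b=C['side']['frame'][255:315,245:325]
a=cv2.resize(a,None,fx=4,fy=4,interpolation=2); b=cv2.resize(b,None,fx=4,fy=4)
o=np.zeros((a.shape[0]+b.shape[0],800,3),np.uint8); o[:a.shape[0],:a.shape[1]]=a; o[a.shape[0]:,:b.shape[1]]=b
cv2.imwrite('pics/crop1.png',o[:,:,::-1])
E
```

```text
top mark 3 (array([ 485.7, -168.9]), array([28.2, 60.6]), 0.122)
30 45 79 (array([454.1, 293.4]), array([31.2, 63.5]), 0.228) [488. 311.  45.]
50 115 49 (array([458.3, 286.8]), array([15.9, 48.2]), 3.042) [483. 297. 115.]
118 135 59 (array([452.8, 293.6]), array([19.6, 31.7]), 0.246) [469. 304. 135.]
20 140 222 (array([454., 294.]), array([33.3, 63.9]), 0.213) [488. 311. 137.]
red 0 
rack (array([498.8,  86.2]), array([ 47.2, 326.5]), 0.068) 126.06710738310107
side mark 3 (array([ 485.3, -168.6]), array([30.6, 59.5]), 0.164)
30 45 161 (array([451.7, 295.8]), array([36.7, 62.2]), 0.238) [485. 320.  45.]
50 115 179 (array([452.6, 302.5]), array([18.2, 37.6]), 2.978) [470. 310. 115.]
118 135 110 (array([451.1, 296.9]), array([21.8, 32.4]), 0.218) [469. 310. 133.]
20 140 551 (array([451.7, 295.9]), array([37. , 62.2]), 0.239) [485. 320. 136.]
red 205 (array([449.2, 305.2]), array([ 9. , 33.3]), 0.187)
rack (array([496.3,  87. ]), array([ 54.7, 326. ]), 0.068) 125.38866251304808
```

View pics/crop1.png

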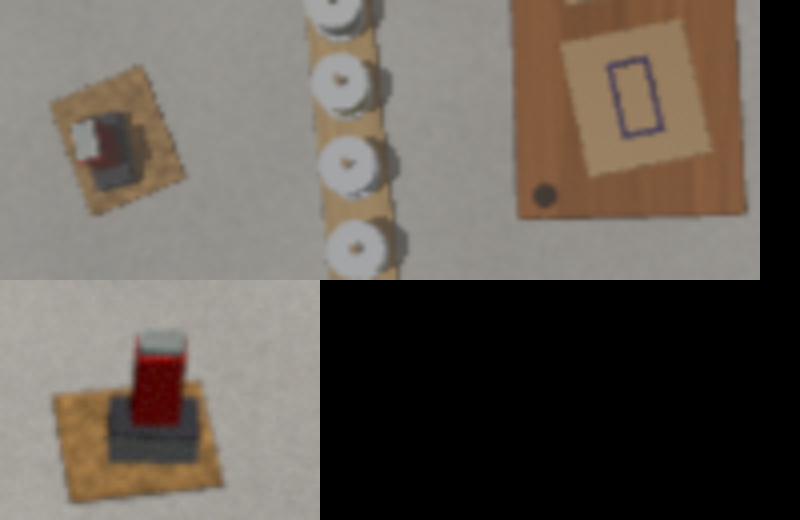

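Die: about (453,295), long-side yaw ~0.23, standing on the pad. The outline is at about (486,-169), yaw ~0.14. I'll move above the die and look from close by.

servo_tool:
  motion:
    - [[0.662,-0.482,0,0,0,0.145,0],[0.662,-0.482,0,0,0,0.145,0],[0.662,-0.482,0,0,0,0.145,0],[0.662,-0.482,0,0,0,0.145,0],[0.662,-0.482,0,0,0,0.145,0],[0.662,-0.482,0,0,0,0.145,0],[0.662,-0.482,0,0,0,0.145,0],[0.662,-0.482,0,0,0,0.145,0],[0.662,-0.482,0,0,0,0.145,0],[0.662,-0.482,0,0,0,0.145,0]]

```text
clock: 1.1
eef_pos: [454.8, 293.3, 204.8]
eef_rot: [-3.141, -0.001, -2.913]
wrist_force: [-1.1, -1.3, -0.5]
finger_gap: 93.9
finger_force: 0.0
```

```bash
python3 - <<'E'
from h import *
c=cam('wrist'); save(c,'w1.png'); np.savez('w1.npz',**c)
s=manip.read_state(); print(s['eef_pos'],s['eef_rot'],s['joints'],s['clock'],s['wrist_force']); print(np.round(c['cam_to_world'],2).tolist(),c['vfov'])
E
```

```text
[453.56185127 294.43118694 204.86492277] [-3.14137242e+00 -1.07071916e-03 -2.91213827e+00] [ 5.08002484e-01  2.80427562e-01  1.54743369e+00  8.54413064e-05
  1.31482140e+00 -1.29227003e+00] 1.15 [ 0.40185171 -0.23037348  0.09853342]
[[-0.23, 0.94, 0.26, 378.91], [0.97, 0.22, 0.06, 275.83], [0.0, 0.27, -0.96, 383.89], [0.0, 0.0, 0.0, 1.0]] 60.65103762860362
```

View pics/w1.png

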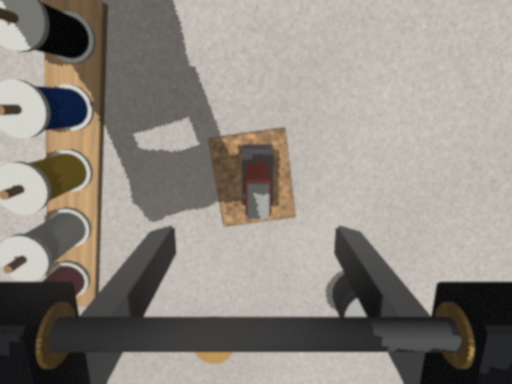

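The wrist view shows the die at (258,180), with its cap near (259,203), midway between the fingers and lined up with them. I'll refine this from the wrist depth.

```bash
python3 - <<'E'
from h import *
c={k:(v.item() if v.ndim==0 else v) for k,v in np.load('w1.npz').items()}
w=cloud(c); m=np.zeros(w.shape[:2],bool); m[135:226,228:290]=1
for lo,hi in((36,46),(60,115),(124,136)):
    q=m&(w[...,2]>lo)&(w[...,2]<hi); r=cv2.minAreaRect(w[q][:,:2].astype(np.float32)); print(lo,q.sum(),np.round(r[0],1),np.round(r[1],1),r[2],np.percentile(w[q][:,2],[5,50,95]).round(1))
E
```

```text
36 737 [453.  295.8] [62.2 32.6] 12.644845008850098 [40.  41.5 42.9]
60 280 [438.2 292.2] [ 3.1 21.6] 13.904855728149414 [ 63.3  91.5 112.8]
124 816 [453.6 295.9] [30.4 17.8] 12.943440437316895 [128.2 129.6 130.7]
```

servo_tool:
  motion:
    - [[0,0.001,-0.08,0,0,-0.002,0],[0,0.001,-0.16,0,0,-0.002,0],[0,0.001,-0.22,0,0,-0.002,0],[0,0.001,-0.267,0,0,-0.002,0],[0,0.001,-0.267,0,0,-0.002,0],[0,0.001,-0.267,0,0,-0.002,1],[0,0.001,-0.267,0,0,-0.002,1],[0,0.001,-0.267,0,0,-0.002,1],[0,0.001,-0.267,0,0,-0.002,1],[0,0.001,-0.267,0,0,-0.002,1]]
  newtons: 40

```text
clock: 2.15
eef_pos: [453.2, 295.9, 72.4]
eef_rot: [3.141, 0.001, -2.916]
wrist_force: [-0.1, -0.5, -0.5]
finger_gap: 57.6
finger_force: 0.0
```

servo_tool:
  motion:
    - [[0,0,0,0,0,0,1],[0,0,0,0,0,0,1],[0,0,0,0,0,0,1],[0,0,0,0,0,0,1],[0,0,0,0,0,0,1],[0,0,0,0,0,0,1],[0,0,0,0,0,0,1],[0,0,0,0,0,0,1]]

```text
clock: 2.95
eef_pos: [453.0, 295.7, 71.9]
eef_rot: [-3.142, -0.0, -2.916]
wrist_force: [0.3, 0.5, -0.7]
finger_gap: 21.9
finger_force: 40.0
```

Gripped with a 21.9 mm opening at 40 N. Lifting straight up.

servo_tool:
  motion:
    - [[0,0,0.04,0,0,0,1],[0,0,0.1,0,0,0,1],[0,0,0.16,0,0,0,1],[0,0,0.22,0,0,0,1],[0,0,0.28,0,0,0,1],[0,0,0.33,0,0,0,1],[0,0,0.36,0,0,0,1],[0,0,0.36,0,0,0,1],[0,0,0.36,0,0,0,1]]

```text
clock: 3.85
eef_pos: [452.8, 295.6, 250.9]
eef_rot: [-3.141, -0.001, -2.916]
wrist_force: [-0.0, -0.1, -3.1]
finger_gap: 21.7
finger_force: 40.0
```

```bash
python3 - <<'E'
from h import *
c=cam('side'); s=manip.read_state(); print(s['eef_pos'],s['finger_gap'],s['finger_force'],s['wrist_force'])
w=cloud(c); m=(abs(w[...,0]-453)<60)&(abs(w[...,1]-296)<60)
for lo,hi in((165,235),(300,325)):
    q=m&(w[...,2]>lo)&(w[...,2]<hi)
    if q.sum()>5: print(lo,q.sum(),np.percentile(w[q],[1,50,99],axis=0).round(1).tolist())
t=cam('top'); save(t,'top1.png')
cv2.imwrite('pics/side1.png',cv2.resize(c['frame'][130:330,200:420],None,fx=3,fy=3)[:,:,::-1])
# outline with looser mask
f=t['frame'].astype(int); m=np.zeros(f.shape[:2],bool); m[205:252,288:330]=1
q=m&(f[...,2]>f[...,0]-8)&(f.sum(2)<300); v,u=np.nonzero(q); print(len(u))
print(cv2.minAreaRect(ray(t,np.c_[u,v],21)[:,:2].astype(np.float32)))
E
```

```text
[452.67614884 295.56785063 250.54565604] 22.05937765135883 39.996026158332825 [-0.11810459 -0.34912406 -3.69688854]
165 405 [[418.0, 276.5, 185.6], [450.2, 307.0, 217.4], [483.4, 318.1, 232.6]]
33
((486.7419738769531, -168.5196533203125), (65.38957214355469, 34.36355972290039), 9.739518165588379)
```

View pics/side1.png

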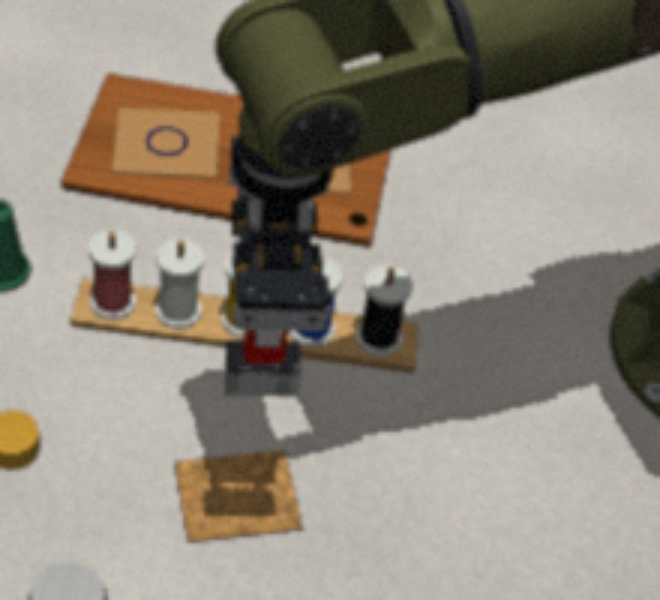

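The side view shows the die hanging upright in the gripper at about (263,360) in the crop, well clear of the pad. Next I carry it over the rack and stop about 65 mm short to look at the card.

servo_tool:
  motion:
    - [[0.01,-0.05,0,0,0,-0.004,1],[0.02,-0.13,0,0,0,-0.008,1],[0.03,-0.21,0,0,0,-0.012,1],[0.04,-0.3,0,0,0,-0.018,1],[0.05,-0.39,0,0,0,-0.018,1],[0.06,-0.48,0,0,0,-0.018,1],[0.068,-0.57,0,0,0,-0.018,1],[0.068,-0.66,0,0,0,-0.018,1],[0.068,-0.74,0,0,0,-0.018,1],[0.068,-0.8,0,0,0,-0.018,1]]

```text
clock: 4.95
eef_pos: [486.4, -106.4, 250.9]
eef_rot: [3.141, -0.001, -2.974]
wrist_force: [-0.1, 0.7, -4.0]
finger_gap: 22.1
finger_force: 40.0
```

servo_tool:
  motion:
    - [[0,0,0,0,0,0,1],[0,0,0,0,0,0,1],[0,0,0,0,0,0,1]]

```text
clock: 5.25
eef_pos: [487.0, -103.5, 251.4]
eef_rot: [3.141, -0.001, -2.972]
wrist_force: [0.5, 0.7, -3.2]
finger_gap: 21.8
finger_force: 40.0
```

```bash
python3 - <<'E'
from h import *
s=manip.read_state(); print(s['eef_pos'],s['eef_rot'],s['joints'][-1],s['finger_gap'],s['wrist_force'])
c=cam('wrist'); save(c,'w2.png'); np.savez('w2.npz',**c)
E
```

```text
[ 486.95841128 -103.48739717  251.42828563] [ 3.14106524e+00 -7.48062565e-04 -2.97202902e+00] -2.023453575193981 21.75033449052348 [ 0.50158601  0.69717965 -3.2104438 ]
```

View pics/w2.png

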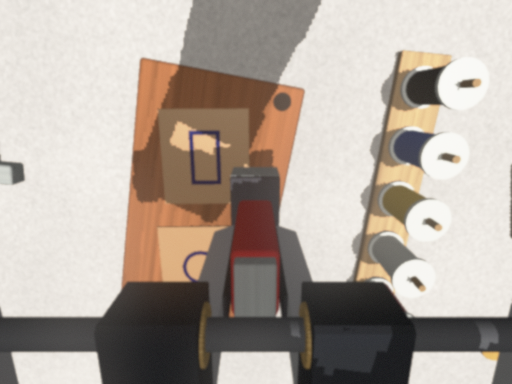

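The rectangle is fully visible at (205,158), and the die hangs straight at (255,215).

```bash
python3 - <<'E'
from h import *
c={k:(v.item() if v.ndim==0 else v) for k,v in np.load('w2.npz').items()}
f=c['frame'].astype(int); m=np.zeros(f.shape[:2],bool); m[122:194,184:228]=1
q=m&(f[...,2]>f[...,0]+15); v,u=np.nonzero(q); p=ray(c,np.c_[u,v],21)
r=cv2.minAreaRect(p[:,:2].astype(np.float32)); print(len(u),r,np.radians(r[2]),u.min(),u.max(),v.min(),v.max())
w=cloud(c); d=(abs(w[...,0]-487)<45)&(abs(w[...,1]+103.5)<25)
for lo,hi in((214,226),(300,315)):
    k=d&(w[...,2]>lo)&(w[...,2]<hi)
    if k.sum()>5: print(lo,k.sum(),cv2.minAreaRect(w[k][:,:2].astype(np.float32)),np.median(w[k][:,2]))
E
```

```text
88 ((465.2073669433594, -170.7161865234375), (22.457836151123047, 35.10759353637695), 15.209474563598633) 0.26545540863312383 190 218 131 150
214 1594 ((473.7055358886719, -105.62284851074219), (35.48945236206055, 32.958099365234375), 9.563679695129395) 221.17877424805545
300 4110 ((486.08770751953125, -103.20552062988281), (31.5903263092041, 46.40159606933594), 11.70473575592041) 308.9350077325637
```

```bash
python3 - <<'E'
from h import *
c={k:(v.item() if v.ndim==0 else v) for k,v in np.load('w2.npz').items()}
f=c['frame'].astype(int); m=np.zeros(f.shape[:2],bool); m[122:194,184:228]=1
q=m&(f[...,2]>f[...,0]-2); n,l,st,_=cv2.connectedComponentsWithStats(q.astype(np.uint8)); print(st[1:].tolist())
q=l==1+st[1:,4].argmax(); v,u=np.nonzero(q); p=ray(c,np.c_[u,v],21)
r=cv2.minAreaRect(p[:,:2].astype(np.float32)); print(len(u),r,np.radians(r[2]))
w=cloud(c); print('card z',np.nanmedian(w[q][:,2]))
E
```

```text
[[189, 131, 31, 53, 336]]
336 ((487.1234436035156, -166.56324768066406), (66.01758575439453, 35.8303108215332), 10.337024688720703) 0.18041511567811822
card z 21.083904058083192
```

servo_tool:
  motion:
    - [[0,-0.06,0,0,0,0.003,1],[0,-0.11,0,0,0,0.003,1],[0,-0.128,0,0,0,0.003,1],[0,-0.128,-0.04,0,0,0.003,1],[0,-0.128,-0.09,0,0,0.003,1],[0,-0.128,-0.15,0,0,0.003,1],[0,-0.128,-0.2,0,0,0.003,1],[0,-0.128,-0.24,0,0,0.003,1],[0,-0.128,-0.25,0,0,0.003,1],[0,-0.128,-0.25,0,0,0.003,1]]

```text
clock: 6.3
eef_pos: [487.1, -167.5, 126.8]
eef_rot: [3.141, -0.001, -2.963]
wrist_force: [1.1, 0.7, -1.6]
finger_gap: 21.7
finger_force: 40.0
```

```bash
python3 - <<'E'
from h import *
s=manip.read_state(); print(s['eef_pos'],s['eef_rot'],s['finger_gap'],s['wrist_force'])
for n in('wrist','side','top'):
    c=cam(n); w=cloud(c); x,y,_=s['eef_pos']; z=s['eef_pos'][2]-66
    d=(abs(w[...,0]-x)<45)&(abs(w[...,1]-y)<28)
    for lo,hi in((z-8,z+30),(z+31,z+41)):
        k=d&(w[...,2]>lo)&(w[...,2]<hi)
        if k.sum()>5: print(n,round(lo-z),k.sum(),cv2.minAreaRect(w[k][:,:2].astype(np.float32)),np.percentile(w[k][:,2]-z,[2,50,98]).round(1))
    if n=='wrist': a=c['frame'][60:330,100:400]
    if n=='side': b=cv2.resize(c['frame'][120:220,200:350],(450,300))
o=np.zeros((300,750,3),np.uint8); o[:270,:300]=a; o[:,300:]=b; cv2.imwrite('pics/low1.png',o[:,:,::-1])
E
```

```text
[ 487.0979029  -167.52347121  126.84038505] [ 3.14102814e+00 -6.82295625e-04 -2.96254782e+00] 21.719879571849503 [ 1.11774399  0.70499874 -1.58825346]
wrist -8 400 ((456.97515869140625, -172.84259033203125), (1.4008142948150635, 32.94400405883789), 10.696985244750977) [ 2.3 17.3 29.8]
wrist 31 1549 ((473.6721496582031, -169.72784423828125), (35.19169235229492, 32.90316390991211), 9.194028854370117) [33.6 35.8 37.3]
side -8 115 ((482.2771301269531, -154.2707061767578), (61.90401077270508, 12.834155082702637), 10.187655448913574) [ 1.4 15.2 29.3]
side 31 98 ((486.2691955566406, -167.703369140625), (61.71677780151367, 41.06292724609375), 11.102619171142578) [31.9 36.9 40.6]
```

View pics/low1.png

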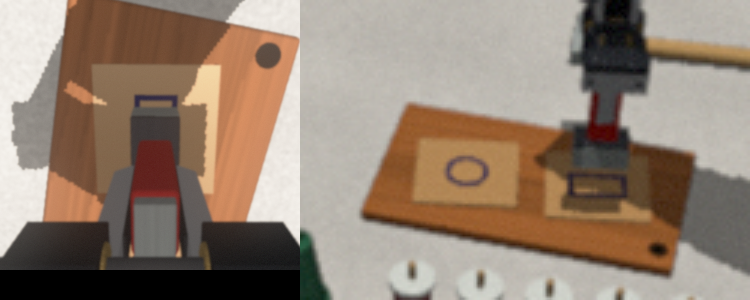

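Left: the outline peeks out evenly around the die head at (155,105). Right: the die sits above and in line with the rectangle at (598,185). The measured die centre is about (488,-167), so it is centred. Now the last 30 mm down.

servo_tool:
  motion:
    - [[-0.001,0,-0.02,0,0,0,1],[-0.001,0,-0.04,0,0,0,1],[-0.001,0,-0.055,0,0,0,1],[-0.001,0,-0.06,0,0,0,1],[-0.001,0,-0.06,0,0,0,1],[-0.001,0,-0.06,0,0,0,1],[-0.001,0,-0.06,0,0,0,1]]

```text
clock: 7.15
eef_pos: [486.7, -168.3, 97.3]
eef_rot: [-3.141, 0.0, -2.963]
wrist_force: [0.9, 0.2, -2.2]
finger_gap: 21.7
finger_force: 40.0
```

```bash
python3 - <<'E'
from h import *
s=manip.read_state(); print(s['eef_pos'],s['eef_rot'],s['finger_gap'],s['wrist_force'],abs(s['qd']).max())
c=cam('wrist'); w=cloud(c); z=s['eef_pos'][2]-66; d=(abs(w[...,0]-487)<45)&(abs(w[...,1]+167)<28)
for lo,hi in((z+2,z+30),(z+31,z+41)):
    k=d&(w[...,2]>lo)&(w[...,2]<hi); print(k.sum(),cv2.minAreaRect(w[k][:,:2].astype(np.float32)),np.percentile(w[k][:,2],[2,50,98]).round(1))
# far outline edge visible beyond the die
f=c['frame'].astype(int); k=d&(abs(w[...,2]-21)<5)&(f[...,2]>f[...,0]-2); v,u=np.nonzero(k)
p=ray(c,np.c_[u,v],21); print(len(u),cv2.minAreaRect(p[:,:2].astype(np.float32)) if len(u)>3 else '')
cv2.imwrite('pics/fin.png',cv2.resize(c['frame'][100:260,180:340],None,fx=3,fy=3)[:,:,::-1])
E
```

```text
[ 486.73933531 -168.28484759   97.27071507] [-3.14127557e+00  4.52415729e-04 -2.96322975e+00] 21.695038522262287 [ 0.89079638  0.18123795 -2.20062914] 0.0013771980120921997
396 ((456.6951904296875, -173.6105499267578), (1.4345145225524902, 32.98029327392578), 10.534370422363281) [33.8 48.7 61. ]
1548 ((473.3544616699219, -170.55467224121094), (34.98219299316406, 32.955238342285156), 9.28735065460205) [64.7 67.  68.8]
231 ((456.6314392089844, -171.47616577148438), (7.955189228057861, 36.39567947387695), 1.2492302656173706)
```

View pics/fin.png

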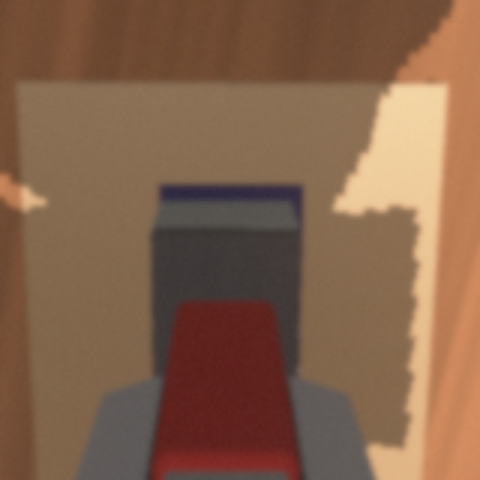

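The final view shows the cutting edge inside and parallel to the outline, with its lower edge at about (228,202) against the outline's (231,190). That is ~1–2 mm sideways error, with the edge about 10 mm above the card, so I'm handing it in.

```bash
python3 -c "
from cell import manip
print(manip.sign_off())"
```

```text
the job is handed in; nothing more can be done
None
```

I handed the job in with the die held upright about 10 mm above the rectangle card, by my measurements within about 2 mm of the outline's centre and lined up with it; the sign-off gave no verdict.

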